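# Assemble two tiered dessert stands for the party table

### The job

Assemble the two dessert stands where their feet are: the two pink plates go on the rose-gold foot and the two green plates on the cement-grey foot, on each the large plate first and the small plate on top of it. Every plate must sit level and fully down over the spigot below it, and then be let go. Do not shift or tip the tumbler, the potted plant or the two votive candles.

Things in the scene. Friction and masses are not known exactly. Their poses are not given: they have to be found in the camera images.
- rose_foot: Rose-gold (copper-coloured metal) foot of a dessert stand, fixed to the table: base disc 110 mm across, 10 mm thick. Central stem 38 mm across, flat shoulder 58 mm above underside; on it a tapered spigot 22 to 12 mm wide, 14 mm tall. A plate's socket fits over the spigot and its disc rests on the shoulder. Origin: centre of underside, at table height; z up.
- cement_foot: Cement-grey foot of a dessert stand, fixed to the table: base disc 110 mm across, 10 mm thick. Central stem 38 mm across, flat shoulder 58 mm above underside; on it a tapered spigot 22 to 12 mm wide, 14 mm tall. A plate's socket fits over the spigot and its disc rests on the shoulder. Origin: centre of underside, at table height; z up.
- pink_large: Pink large plate, loose, 260 g: disc 130 mm across, 8 mm thick. Central stem 38 mm across, flat shoulder 58 mm above underside; on it a tapered spigot 22 to 12 mm wide, 14 mm tall. Grip the stem (bare from 8 to 58 mm). Below, a socket 27 mm wide, 18 mm deep fits over a spigot (2.5 mm play); the disc then rests on the shoulder of the foot or plate below. Origin: centre of underside, z up.
- pink_small: Pink small plate, loose, 160 g: disc 96 mm across, 8 mm thick. Central stem 38 mm across, flat shoulder 58 mm above underside; on it a tapered spigot 22 to 12 mm wide, 14 mm tall. Grip the stem (bare from 8 to 58 mm). Below, a socket 27 mm wide, 18 mm deep fits over a spigot (2.5 mm play); the disc then rests on the shoulder of the foot or plate below. Origin: centre of underside, z up.
- green_large: Green large plate, loose, 260 g: disc 130 mm across, 8 mm thick. Central stem 38 mm across, flat shoulder 58 mm above underside; on it a tapered spigot 22 to 12 mm wide, 14 mm tall. Grip the stem (bare from 8 to 58 mm). Below, a socket 27 mm wide, 18 mm deep fits over a spigot (2.5 mm play); the disc then rests on the shoulder of the foot or plate below. Origin: centre of underside, z up.
- green_small: Green small plate, loose, 160 g: disc 96 mm across, 8 mm thick. Central stem 38 mm across, flat shoulder 58 mm above underside; on it a tapered spigot 22 to 12 mm wide, 14 mm tall. Grip the stem (bare from 8 to 58 mm). Below, a socket 27 mm wide, 18 mm deep fits over a spigot (2.5 mm play); the disc then rests on the shoulder of the foot or plate below. Origin: centre of underside, z up.
- tumbler: Amber glass tumbler standing loose among the stand's parts, 68 mm wide at the rim, 95 mm tall; to be left alone. Origin: centre of the underside; z up.
- plant: Small boxwood plant in a grey cement pot, loose, 74 mm wide at the pot, about 120 mm over the leaves, 140 mm tall; to be left alone. Origin: centre of the underside; z up.
- votive0: Dark red votive candle holder, loose, 52 mm wide, 40 mm tall (wick to 50 mm); to be left alone. Origin: centre of the underside; z up.
- votive1: Cream votive candle holder, loose, 52 mm wide, 40 mm tall (wick to 50 mm); to be left alone. Origin: centre of the underside; z up.

How it is judged:
By the outcome, as a careful person would: the job done as asked, in the order asked, and still so for the second after the job is handed in, with the robot touching nothing.
It also fails if it takes over 122 s, if anything falls off the work surface, if the arm or the gripper's body presses on something with over 40 N, if the wrist force passes 120 N, or if a joint passes its speed limit or range.

### The arm

A 6-joint arm with a two-finger parallel gripper is mounted at the origin on the work surface. World frame = base frame: x ahead of the robot, y to its left, z up, the work surface at z = 0. Lengths are in mm, angles in rad, forces in N, time in s.
With the tool pointing down it reaches from about 350 to 975 mm from the base axis. Payload 7.1 kg.
Tool frame: the origin (TCP) lies on the mounting face of the last link; the fingertips stand 182 mm ahead of it and the grasp point (between the pads) lies 163 mm ahead of it (r.tcp_to_tips is the distance from the TCP to the fingertips, in mm); z points along the fingers, y is the line along which they close (so a half turn about z gives the same grasp; the last joint's range is limited). The gripper opens to 88 mm and grips with 3 to 60 N. Pads are 20 mm wide; open, the fingers measure 115 mm over their backs; the gripper's body (75 mm by 178 mm) begins 61 mm behind the grasp point.
Start: joints at [1.194, 0.423, 1.63, -0, 1.089, -0.019], TCP at [218.852, 585.414, 404.675] pointing down, gripper open.
Joint ranges: [-3, 3], [-0.9, 2.11], [0.09, 2.58], [-1.31, 4.45], [0.11, 2.69], [-2.54, 2.54]. Speed limits (rad/s): [2.39, 2.39, 3.01, 3.14, 3.14, 3.14].

### API

Orientations are given as a unit quaternion [w, x, y, z].
In Python, from bench import r, readout, grab_frame gives the robot as it stands. Calls block until the motion is done:
- r.movep(position, orientation): joint-space move of the TCP to a pose.
- r.servo_line(position, attitude=None, vel=150, until_force=None): straight line of the TCP; attitude=None keeps the orientation; vel is the mean speed in mm/s. With until_force (N) it stops when the force on the tool has changed by that much, and returns True; else False.
- r.set_joints(angles): joint-space move.
- r.gripper_to(opening, grip_force=None): opening from 0.0 (shut) to 1.0 (fully open); grip_force is the grip in N (None keeps the last); returns when the fingers have stopped.
- r.sleep(seconds).
- r.inverse_kinematics(position, orientation): joint angles nearest the present ones, or None.
- readout.get_obs(): the state.
- grab_frame(name): name is "scene" or "top" or "wrist"; returns a dict with "color" (400x640x3 uint8, red, green, blue), "fx", "fy", "cx", "cy" (pixels), "T" (4x4, takes a point from camera to world coordinates); the wrist camera has in their place "T_tool_cam" (4x4, takes a point from camera to tool coordinates, whose origin is the TCP and whose axes are the flange's). Camera axes: x right, y down, z forward; pixel columns grow to the right and rows downward; lengths in mm; the calibration is good to about 2 mm. A picture is of the moment at which its call begins: read the wrist's pose just before it. There is no depth.
A pose or a line that the arm cannot do raises r.PlanningError and nothing moves.
- r.finish_job(): hands the job in; it is judged then, once.
The state is a dict: "clock": time; "q": joint angles; "qd": joint speeds; "effort": joint torques, N m; "position": TCP position; "tool_rot": TCP orientation; "contact_force": force on the tool from outside, world axes, zero at the start; "torque": the same for the moment, N m; "gripper_width": opening from 0.0 (shut) to 1.0 (fully open); "grip_force": force on a finger pad.
Only numpy, scipy, OpenCV 4.12 (cv2) and the standard library are available. Lean on these libraries where they do the work, as an engineer would, in place of code of your own. Each camera call takes 0.05 s, during which the arm holds its last target. There are 200 camera calls.

## Working session

There is one attempt and no reset: what is moved stays moved. The work goes in short steps, each a Python script; the robot and the scene stay as the last script left them, time stands still between calls to the robot, and variables do not carry over. Pictures are saved under pics/ and viewed, at most 14 in all, crops included, and the job is handed in when it is done.

```bash
mkdir -p pics; ls; python3 - <<'E'
from bench import r, readout, grab_frame
import cv2
for n in ("scene","top"):
    f=grab_frame(n); cv2.imwrite(f"pics/{n}0.png",f["color"][:,:,::-1])
    print(n,f["fx"],f["fy"],f["cx"],f["cy"],f["T"])
print(readout.get_obs())
E
```

```text
pics
scene 420.27650945651396 420.27650945651396 318.9804600129439 194.28711699424673 [[ 1.32312042e-01  6.07296886e-01 -7.83379867e-01  1.42681223e+03]
 [ 9.91137692e-01 -9.04803464e-02  9.72593536e-02 -1.05132432e+02]
 [-1.18151791e-02 -7.89305897e-01 -6.13886473e-01  7.65743458e+02]
 [ 0.00000000e+00  0.00000000e+00  0.00000000e+00  1.00000000e+00]]
top 426.3324931654816 426.3324931654816 323.47162424020075 197.40136514755602 [[ 1.35558042e-02 -9.92553449e-01  1.21053254e-01  3.71642808e+02]
 [-9.99903176e-01 -1.30754945e-02  4.76124687e-03  1.41316325e+01]
 [-3.14296085e-03 -1.21106076e-01 -9.92634596e-01  1.19230828e+03]
 [ 0.00000000e+00  0.00000000e+00  0.00000000e+00  1.00000000e+00]]
{'clock': 0.1, 'q': array([ 1.19399835e+00,  4.23779996e-01,  1.63057454e+00, -8.01523290e-06,
        1.08859979e+00, -1.89818934e-02]), 'qd': array([ 0.00022273, -0.00070721, -0.0027231 , -0.00037565,  0.00121466,
       -0.00010217]), 'effort': array([-4.18222535e-04, -5.45611954e+01, -2.74323392e+01,  6.45024539e-02,
        1.87852298e-02, -6.33439669e-06]), 'position': array([218.77251404, 585.20758479, 403.98487154]), 'tool_rot': array([-1.30373620e-04,  1.77953277e-01,  9.84038702e-01, -6.68250258e-04]), 'contact_force': array([-0.03931448,  0.3193054 , -0.10660848]), 'torque': array([-0.0699881, -0.04868  ,  0.0181683]), 'grip_force': 0.0, 'gripper_width': 0.9986909520466309}
```

View pics/scene0.png

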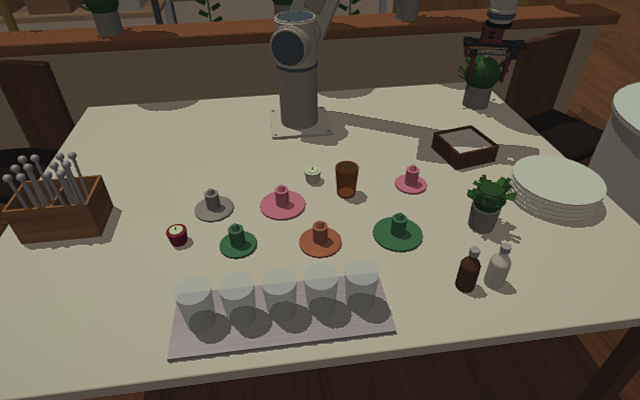

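View pics/top0.png

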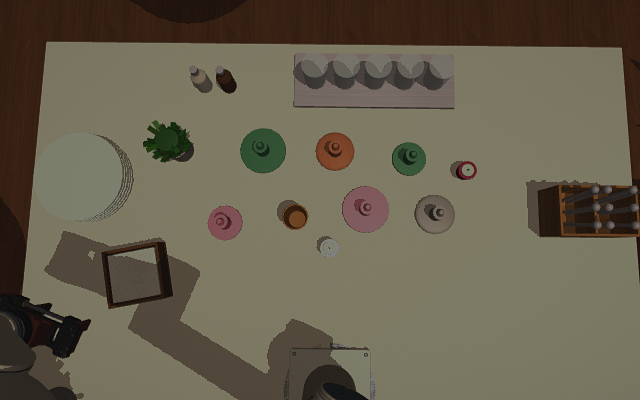

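The top view shows the rose foot at (335,150), the cement foot at (435,213), green large (263,150), green small (408,158), pink large (365,208) and pink small (225,222). The obstacles are the tumbler (295,216), cream votive (329,247), red votive (466,170) and plant (168,140). Everything stands upright and well apart.

```bash
cat > h.py <<'E'
import numpy as np, cv2
from bench import r, readout, grab_frame
def rays(f,uv,T=None):
    T=f["T"] if T is None else T
    uv=np.atleast_2d(np.asarray(uv,float))
    d=np.c_[(uv[:,0]-f["cx"])/f["fx"],(uv[:,1]-f["cy"])/f["fy"],np.ones(len(uv))]@T[:3,:3].T
    return T[:3,3],d/np.linalg.norm(d,axis=1)[:,None]
def plane(f,uv,z,T=None):
    o,d=rays(f,uv,T); return o+d*((z-o[2])/d[:,2])[:,None]
def proj(f,P,T=None):
    T=f["T"] if T is None else T
    p=(np.atleast_2d(P)-T[:3,3])@T[:3,:3]
    return np.c_[p[:,0]/p[:,2]*f["fx"]+f["cx"],p[:,1]/p[:,2]*f["fy"]+f["cy"]]
def tri(o1,d1,o2,d2):
    A=np.c_[d1,-d2]; s=np.linalg.lstsq(A,o2-o1,rcond=None)[0]
    a,b=o1+s[0]*d1,o2+s[1]*d2; return (a+b)/2,np.linalg.norm(a-b)
def blob(img,seed,tol=14,satmin=None):
    """connected region around the seed with similar hue and saturation (tolerates shading)"""
    lab=cv2.cvtColor(cv2.GaussianBlur(img,(3,3),0),cv2.COLOR_RGB2HSV).astype(int)
    u,v=seed; h,s,_=lab[v,u]
    dh=np.abs((lab[...,0]-h+90)%180-90)
    m=((dh<tol)&(abs(lab[...,1]-s)<70)&(lab[...,1]>(satmin or 60))).astype(np.uint8)
    n,L=cv2.connectedComponents(m)
    return L==L[v,u]
E
python3 - <<'E'
from h import *
ft,fs=grab_frame("top"),grab_frame("scene")
S=dict(pink_large=((350,208),(270,208),130),pink_small=((232,230),(402,186),96),green_large=((270,160),(385,236),130),green_small=((402,166),(228,246),96),rose_foot=((330,162),(310,244),110),cement_foot=((428,220),(205,212),110))
for k,(a,b,D) in S.items():
    print(k,[cv2.cvtColor(f["color"],cv2.COLOR_RGB2HSV)[p[1],p[0]] for f,p in((ft,a),(fs,b))])
    if k[0]=='c': continue
    mt,ms=blob(ft["color"],a),blob(fs["color"],b)
    c=max(cv2.findContours(mt.astype(np.uint8),0,1)[0],key=len)
    P=plane(ft,cv2.convexHull(c)[:,0],8)
    (x,y),rad=cv2.minEnclosingCircle(P[:,:2].astype(np.float32))
    e=cv2.fitEllipse(cv2.convexHull(c)); 
    ys,xs=np.nonzero(ms); l,rr=xs.min(),xs.max()
    cs=((l+rr)/2,(ys[xs==l].mean()+ys[xs==rr].mean())/2)
    p,err=tri(*[q if q.ndim==1 else q[0] for q in rays(ft,e[0])],*[q if q.ndim==1 else q[0] for q in rays(fs,cs)])
    t=(xs[ys<=ys.min()+1].mean(),ys.min())
    o,d=rays(fs,t); q=np.array([x,y]); n=d[0,:2]/np.linalg.norm(d[0,:2])
    s=((q-o[:2])@n)/np.linalg.norm(d[0,:2]); top=o[2]+s*d[0,2]
    print("  top-view centre",np.round([x,y],1),"diam",round(2*rad,1),"of",D,"| tri",p.round(1),"gap",round(err,1),"| spigot z",round(top,1))
f=grab_frame("wrist");print(f["fx"],f["T_tool_cam"])
print(plane(ft,[(435,213),(295,216),(168,140),(329,247),(466,170)],8).round(0))
E
```

```text
pink_large [array([177,  76, 127], dtype=uint8), array([177, 100, 165], dtype=uint8)]
  top-view centre [485.5 -96.2] diam 130.6 of 130 | tri [485.4 -95.3   5. ] gap 2.4 | spigot z 76.3
pink_small [array([177,  94, 127], dtype=uint8), array([177, 100, 165], dtype=uint8)]
  top-view centre [442.8 293.8] diam 96.9 of 96 | tri [443.  296.3   4.1] gap 2.9 | spigot z 75.9
green_large [array([61, 96, 82], dtype=uint8), array([ 66, 101,  96], dtype=uint8)]
  top-view centre [648.9 194.5] diam 128.4 of 130 | tri [650.3 195.9   2.1] gap 1.5 | spigot z 72.9
green_small [array([61, 91, 87], dtype=uint8), array([ 65, 101,  98], dtype=uint8)]
  top-view centre [ 630.7 -219.3] diam 94.8 of 96 | tri [ 631.  -219.1    3.9] gap 2.3 | spigot z 72.1
rose_foot [array([ 10, 169, 128], dtype=uint8), array([  9, 145, 144], dtype=uint8)]
  top-view centre [649.4  -9.8] diam 110.5 of 110 | tri [650.5  -9.    2.8] gap 2.1 | spigot z 75.9
cement_foot [array([ 14,  51, 116], dtype=uint8), array([ 18,  38, 122], dtype=uint8)]
327.196974599663 [[ 2.09082629e-04 -9.62499496e-01 -2.71283389e-01  7.47005142e+01]
 [ 9.99999925e-01  2.89809229e-04 -2.57511612e-04 -1.31627140e+00]
 [ 3.26475227e-04 -2.71283315e-01  9.62499484e-01  2.01465644e+01]
 [ 0.00000000e+00  0.00000000e+00  0.00000000e+00  1.00000000e+00]]
[[ 476. -291.    8.]
 [ 463.   98.    8.]
 [ 675.  465.    8.]
 [ 378.    3.    8.]
 [ 599. -381.    8.]]
```

```bash
cat >> h.py <<'E'
from scipy.spatial.transform import Rotation as R
def down(a=90): a=np.radians(a)/2; return [0,np.cos(a),np.sin(a),0]
def tool_T():
    o=readout.get_obs(); T=np.eye(4); T[:3,:3]=R.from_quat(o["tool_rot"],scalar_first=True).as_matrix(); T[:3,3]=o["position"]; return T
def wrist():
    T=tool_T(); f=grab_frame("wrist"); f["T"]=T@f["T_tool_cam"]; return f
E
python3 - <<'E'
from h import *
import pickle
V=[]
for p in [(476,-240,380),(476,-340,380),(650,-60,380),(650,40,380)]:
    r.movep(p,down()); r.sleep(.2); V.append(wrist())
pickle.dump(V,open("v.pkl","wb"))
im=[cv2.resize(f["color"],(400,250),interpolation=cv2.INTER_AREA)[:,:,::-1] for f in V]
cv2.imwrite("pics/w1.png",np.vstack([np.hstack(im[:2]),np.hstack(im[2:])]))
print(readout.get_obs()["clock"])
for f,P in zip(V,[(476,-291,72)]*2+[(650,-10,72)]*2): print(proj(f,P))
E
```

```text
6.5
[[322.43674834 244.3795241 ]]
[[322.9774022 138.5073328]]
[[322.99848203 134.41773776]]
[[322.69943237 241.84481745]]
```

View pics/w1.png

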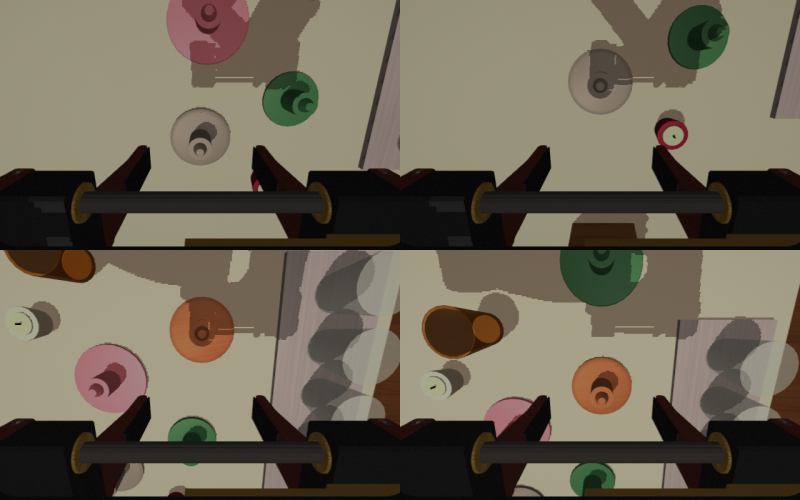

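The wrist views show the cement spigot at about (322,248) and (320,138), and the rose spigot at about (323,135) and (322,240). These match the predictions from the top view to within a few pixels, so I'll refine them with circle fits.

```bash
python3 - <<'E'
from h import *
import pickle
V=pickle.load(open("v.pkl","rb")); tiles=[]
for name,fs,P in(("cement",V[:2],(476,-291,72)),("rose",V[2:],(650,-10,72))):
    pts=[];discs=[]
    for f in fs:
        u,v=proj(f,P)[0]; g=cv2.cvtColor(f["color"],cv2.COLOR_RGB2GRAY)
        x0,y0=int(u)-20,int(v)-20
        c=cv2.resize(g[y0:y0+40,x0:x0+40],None,fx=8,fy=8,interpolation=cv2.INTER_CUBIC)
        c=cv2.createCLAHE(3,(2,2)).apply(c)
        H=cv2.HoughCircles(c,cv2.HOUGH_GRADIENT,1,30,param1=80,param2=12,minRadius=42,maxRadius=66)
        t=cv2.cvtColor(c,cv2.COLOR_GRAY2BGR)
        if H is not None:
            a=H[0,0]; pts.append(((a[0]+.5)/8-.5+x0,(a[1]+.5)/8-.5+y0)); cv2.circle(t,(int(a[0]),int(a[1])),int(a[2]),(0,0,255),1)
        tiles.append(t)
        uB,vB=proj(f,(P[0],P[1],10))[0]
        H=cv2.HoughCircles(cv2.GaussianBlur(g,(5,5),0),cv2.HOUGH_GRADIENT,1,10,param1=40,param2=15,minRadius=44,maxRadius=58)
        if H is not None:
            b=min(H[0],key=lambda a:np.hypot(a[0]-uB,a[1]-vB)); discs.append(b); print(name,"disc plane10",plane(f,b[:2],10).round(1),b[2])
    if len(pts)==2:
        (o1,d1),(o2,d2)=[rays(f,p) for f,p in zip(fs,pts)]
        print(name,pts,tri(o1,d1[0],o2,d2[0]),[plane(f,p,72).round(1) for f,p in zip(fs,pts)])
    if len(discs)==2:
        (o1,d1),(o2,d2)=[rays(f,p[:2]) for f,p in zip(fs,discs)]; print(name,"disc tri",tri(o1,d1[0],o2,d2[0]))
cv2.imwrite("pics/c1.png",cv2.resize(np.hstack(tiles),(800,200)))
E
```

```text
cement disc plane10 [[ 473.9 -285.1   10. ]] 47.7
cement disc plane10 [[ 474.6 -288.2   10. ]] 52.8
cement [(np.float32(319.5), np.float32(243.625)), (np.float32(319.625), np.float32(137.625))] (array([ 473.1504792 , -290.25457715,   71.94247859]), np.float64(0.11853291102984237)) [array([[ 473.2, -290.2,   72. ]]), array([[ 473.1, -290.2,   72. ]])]
cement disc tri (array([ 474.20684975, -288.88880784,   -1.12130865]), np.float64(0.7429538891639959))
rose disc plane10 [[649.7  -8.6  10. ]] 51.1
rose disc plane10 [[649.9  -4.3  10. ]] 47.4
rose [(np.float32(323.0), np.float32(133.5)), (np.float32(322.375), np.float32(241.25))] (array([649.84634431,  -9.18224317,  72.50026292]), np.float64(0.3077707906383199)) [array([[650. ,  -9.2,  72. ]]), array([[649.7,  -9.4,  72. ]])]
rose disc tri (array([649.80646521,  -9.57061908,  -5.71698167]), np.float64(0.23769963282927495))
```

View pics/c1.png

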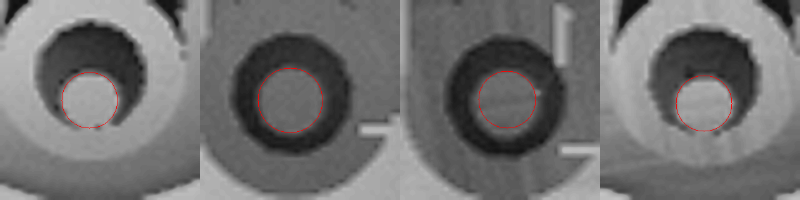

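The spigots triangulate to rose (649.8, −9.3, 72.5) and cement (473.3, −290.2, 71.9). Both heights agree with the stated 72 mm. I'll start with pink large.

```bash
cat >> h.py <<'E'
G=199.0   # TCP z for a plate standing on the table: grasp point 36 mm up its stem
def pick(x,y,carry=389):
    r.gripper_to(1.0); r.movep((x,y,G+100),down()); r.servo_line((x,y,G),vel=120)
    r.gripper_to(0.0,30); o=readout.get_obs()
    print("grip width mm",o["gripper_width"]*88,"force",o["grip_force"])
    r.servo_line((x,y,carry),vel=200)
    print("after lift",readout.get_obs()["gripper_width"]*88)
def lower(x,y,shoulder,carry=389):
    r.movep((x,y,carry),down()); r.servo_line((x,y,G+shoulder+20),vel=150); r.sleep(.3)
    hit=r.servo_line((x,y,G+shoulder-4),vel=25,until_force=6)
    o=readout.get_obs(); print("hit",hit,"height over seat",o["position"][2]-G-shoulder,"F",o["contact_force"].round(1),"M",o["torque"].round(2),"t",o["clock"])
def release(x,y,shoulder,carry=389):
    r.gripper_to(1.0); r.sleep(.3); r.servo_line((x,y,carry),vel=200)
E
python3 - <<'E'
from h import *
pick(485.5,-96); lower(649.8,-9.3,58)
f=grab_frame("scene"); cv2.imwrite("pics/p1.png",cv2.resize(f["color"][130:290,200:440,::-1],None,fx=3,fy=3))
E
```

```text
grip width mm 37.87933011409347 force 30.000195225002244
after lift 38.01759357556055
hit True height over seat -0.08993094135047386 F [-0.3 -0.1  4.8] M [-0.12  0.11  0.04] t 13.25
```

View pics/p1.png

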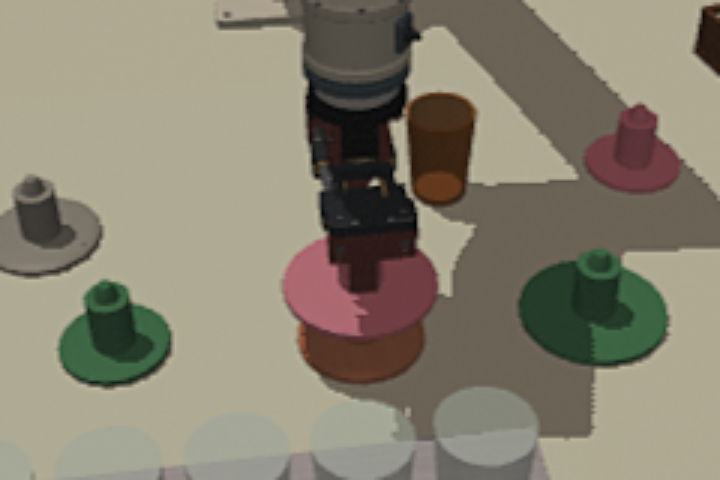

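The crop shows the pink large plate level over the rose foot, and it made contact at seat height. I'll release it and place green large.

```bash
python3 - <<'E'
from h import *
release(649.8,-9.3,58); pick(649.8,195); lower(473.3,-290.2,58)
E
```

```text
grip width mm 37.53758531480976 force 29.999962943256833
after lift 37.876173576737784
hit True height over seat -0.18854811274991334 F [-0.3 -0.1  5.5] M [0.02 0.17 0.04] t 23.175
```

Seated too. I'll release it and measure the two new spigots from two wrist positions each.

```bash
python3 - <<'E'
from h import *
release(473.3,-290.2,58)
tiles=[]
for name,x,y in(("cement",473.3,-290.2),("rose",649.8,-9.3)):
    fs=[];pts=[]
    for dy in(50,-50):
        r.movep((x,y+dy,440),down()); r.sleep(.2); f=wrist(); fs.append(f)
        u,v=proj(f,(x,y,130))[0]; x0,y0=int(u)-20,int(v)-20
        c=cv2.cvtColor(f["color"],cv2.COLOR_RGB2GRAY)[y0:y0+40,x0:x0+40]
        c=cv2.createCLAHE(3,(2,2)).apply(cv2.resize(c,None,fx=8,fy=8,interpolation=cv2.INTER_CUBIC))
        H=cv2.HoughCircles(c,cv2.HOUGH_GRADIENT,1,30,param1=80,param2=12,minRadius=42,maxRadius=66)
        t=cv2.cvtColor(c,cv2.COLOR_GRAY2BGR)
        if H is not None: a=H[0,0]; pts.append(((a[0]+.5)/8-.5+x0,(a[1]+.5)/8-.5+y0)); cv2.circle(t,(int(a[0]),int(a[1])),int(a[2]),(0,0,255),1)
        tiles.append(t)
    if len(pts)==2:
        (o1,d1),(o2,d2)=[rays(f,p) for f,p in zip(fs,pts)]; print(name,tri(o1,d1[0],o2,d2[0]))
s=grab_frame("scene")["color"][130:290,160:440,::-1]
cv2.imwrite("pics/c2.png",np.vstack([cv2.resize(np.hstack(tiles),(784,196)),cv2.resize(s,(784,400))]))
print(readout.get_obs()["clock"])
E
```

```text
rose (array([648.49476291,  -9.57379915, 130.41205329]), np.float64(0.08530598351630751))
29.1583
```

View pics/c2.png

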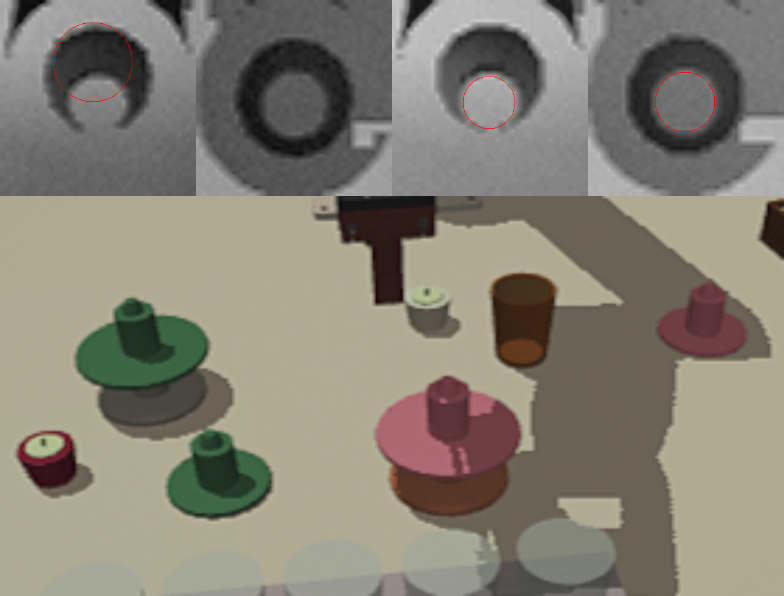

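Both large plates sit level. The pink spigot is at (648.5, −9.6, 130.4), matching the expected 130 mm. The green circle fit failed, but in its tiles the spigot lies within about 1 px (1 mm) of the prediction for z=130 in both views, so the planned point holds. Next are the small plates.

```bash
python3 - <<'E'
from h import *
pick(443,294.5,430); lower(649,-9.5,116,430)
o=readout.get_obs()
if abs(o["position"][2]-G-116)<2:
    release(649,-9.5,116,430); pick(630.9,-219.2,430); lower(473.3,-290.2,116,430)
E
```

```text
grip width mm 37.48535398709649 force 30.00009449198842
after lift 37.47359548577168
hit True height over seat -0.002339862333144538 F [-0.4 -0.1  4.1] M [-0.12  0.23  0.02] t 37.2917
grip width mm 38.235471978929716 force 30.000034826807678
after lift 37.6416216202793
hit True height over seat -0.12729453065168173 F [-0.6  0.2  5.4] M [0.02 0.21 0.08] t 46.1
```

```bash
python3 - <<'E'
from h import *
release(473.3,-290.2,116,430); r.movep((300,450,430),down()); r.sleep(.5)
s=grab_frame("scene")["color"][100:270,140:460,::-1]; t=grab_frame("top")["color"][100:270,140:490,::-1]
cv2.imwrite("pics/end.png",np.vstack([cv2.resize(s,(560,298)),cv2.resize(t,(560,272))]))
E
```

```text
(no output)
```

View pics/end.png

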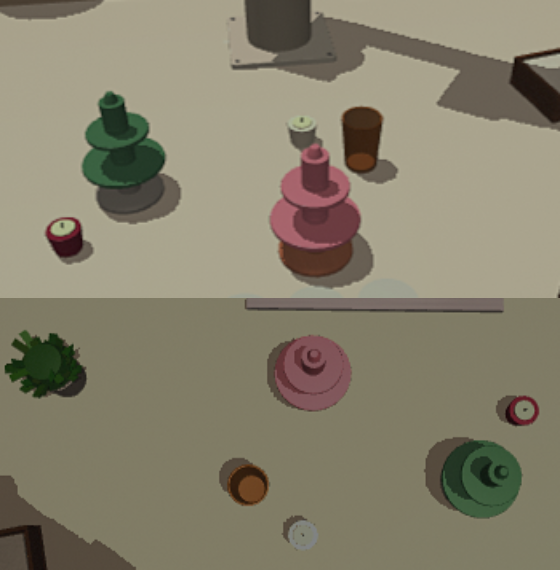

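Both stands are complete and level (pink at (315,200), green at (125,150) in the scene crop), and the tumbler, plant and votives are where they started.

```bash
python3 -c "
from bench import r
print(r.finish_job())"
```

```text
the job is handed in; nothing more can be done
None
```

Both dessert stands are assembled, pink on the rose-gold foot and green on the cement-grey foot, every plate seated level and let go, nothing else disturbed, and the job is handed in at roughly 50 s of the 122 s limit.

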